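# Lay out the bath set on its display plinths

### The job

The new bath set was carried to the table in one pile: lay it out for show on the four dark wooden plinths. Take the pile apart from the top, one piece at a time, and set each piece down (do not drop it) in the plinth whose recess is cut for it, fully home, level and released, before you take the next: the small bottle, the candle tin, the soap carton lying as it lies now, and last the slatted soap dish. Leave the salt jar and the straw pot where they stand.

Things in the scene. Friction and masses are not known exactly. Their poses are not given: they have to be found in the camera images.
- bottle: Small dark glass bottle with a white ribbed cap, standing on top of the pile: body 29 mm diameter and 54 mm high, cap 20 mm diameter up to 62 mm, 60 g. Origin at the centre of its underside, z up along the bottle.
- candle_tin: Round white candle tin with a fixed teal lid, under the bottle: 65 mm diameter, 35 mm high, 130 g. Origin at the centre of its underside, z up.
- soap: Boxed soap bar, a printed carton lying flat under the tin, picture up: 85 mm long along its x, 55 mm wide along its y, 23 mm thick, about 140 g. Origin at the centre of the side it lies on, z up. Its long side lies nearly along the dish's.
- soap_dish: Slatted light-wood soap dish at the bottom of the pile: 116 mm long along its x, 66 mm wide along its y, 22 mm high (five 10 mm thick slats along x on two cross runners), 100 g, flat on top. Origin at the centre of its underside, z up. It starts on the table; the pile's undersides are thus at 0, 22, 45 and 80 mm above the table.
- bottle_plinth: Small round dark-wood plinth, fixed to the table: 76 mm diameter, 30 mm high, with a cork-lined round recess in its top, 37 mm diameter and 7 mm deep, its rim bevelled out to 45 mm over the upper 4 mm: the bottle's place. Origin at the centre of its underside, z up; the recess is central, its floor 23 mm above the origin.
- tin_plinth: Large round dark-wood plinth, fixed to the table: 112 mm diameter, 30 mm high, with a cork-lined round recess in its top, 73 mm diameter and 7 mm deep, its rim bevelled out to 81 mm over the upper 4 mm: the candle tin's place. Origin at the centre of its underside, z up; the recess is central, its floor 23 mm above the origin.
- soap_plinth: Shorter of the two rectangular dark-wood plinths, fixed to the table: 125 mm along its x, 99 mm along its y, 22 mm high, its top with a cork-lined recess, 93 x 67 mm and 7 mm deep, rim bevelled out 4 mm a side over the upper 4 mm: the soap carton's place. Origin at the centre of its underside, z up; recess central, long side along x, floor 15 mm above the origin.
- dish_plinth: Longer of the two rectangular dark-wood plinths, fixed to the table: 156 mm along its x, 106 mm along its y, 22 mm high, its top with a cork-lined recess, 124 x 74 mm and 7 mm deep, rim bevelled out 4 mm a side over the upper 4 mm: the soap dish's place. Origin at the centre of its underside, z up; recess central, long side along x, floor 15 mm above the origin.
- salt_jar: Corked glass jar of bath salt standing loose on the table, 53 mm diameter, 74 mm high; not to be moved. Origin at the centre of its underside.
- straw_pot: Small coiled straw pot of dried buds standing loose on the table, 76 mm diameter, 49 mm high; not to be moved. Origin at the centre of its underside. (Behind the work a clear glass shelf, hard to see, overhangs the table: from x = 0.70 m on, 130 to 140 mm above the table.)
Not all that is in view belongs to the job. What is shaped like the soap but orange is not meant.

How it is judged (in metres and radians):
On the way, in this order (a step that is already met when the one before it is completed fails the run):
1. the bottle stands fully home in its own plinth's recess, released (horizontal distance between bottle and bottle_plinth below 0.01 m and z of bottle in the frame of bottle_plinth between 0.019 and 0.026 m and angle between bottle's own z axis and vertical below 0.08 rad and linear speed of bottle below 0.03 m/s and contact force between the fingers and bottle below 0.1 N), for 0.2 s.
2. the candle tin stands fully home in its own plinth's recess, released (horizontal distance between candle_tin and tin_plinth below 0.01 m and z of candle_tin in the frame of tin_plinth between 0.019 and 0.026 m and angle between candle_tin's own z axis and vertical below 0.08 rad and linear speed of candle_tin below 0.03 m/s and contact force between the fingers and candle_tin below 0.1 N), for 0.2 s.
3. the soap carton stands fully home in its own plinth's recess, released (horizontal distance between soap and soap_plinth below 0.01 m and z of soap in the frame of soap_plinth between 0.011 and 0.018 m and angle between soap's own z axis and vertical below 0.08 rad and linear speed of soap below 0.03 m/s and angle between the x axis of soap and the x axis of soap_plinth, either way round below 0.2 rad and contact force between the fingers and soap below 0.1 N), for 0.2 s.
4. the soap dish stands fully home in its own plinth's recess, released (horizontal distance between soap_dish and dish_plinth below 0.01 m and z of soap_dish in the frame of dish_plinth between 0.011 and 0.018 m and angle between soap_dish's own z axis and vertical below 0.08 rad and linear speed of soap_dish below 0.03 m/s and angle between the x axis of soap_dish and the x axis of dish_plinth, either way round below 0.2 rad and contact force between the fingers and soap_dish below 0.1 N), for 0.2 s.
At the end, for the whole second after the job is handed in: Bottle, candle tin, soap carton and soap dish each rest in the recess cut for them: centre within 10 mm of the plinth's centre, underside within 3 mm of the recess floor, level within 0.08 rad, carton and dish lengthwise along the recess (within 0.2 rad), all still (horizontal distance between bottle and bottle_plinth below 0.01 m and z of bottle in the frame of bottle_plinth between 0.019 and 0.026 m and angle between each of bottle, candle_tin, soap, soap_dish's own z axis and vertical below 0.08 rad and linear speed of each of bottle, candle_tin, soap, soap_dish below 0.03 m/s and horizontal distance between candle_tin and tin_plinth below 0.01 m and z of candle_tin in the frame of tin_plinth between 0.019 and 0.026 m and horizontal distance between soap and soap_plinth below 0.01 m and z of soap in the frame of soap_plinth between 0.011 and 0.018 m and angle between the x axis of soap and the x axis of soap_plinth, either way round below 0.2 rad and horizontal distance between soap_dish and dish_plinth below 0.01 m and z of soap_dish in the frame of dish_plinth between 0.011 and 0.018 m and angle between the x axis of soap_dish and the x axis of dish_plinth, either way round below 0.2 rad); the robot touches nothing.
It fails at once if the bottle falls freely (is dropped from more than about 25 mm, or knocked off) (linear speed of bottle above 0.7 m/s and contact force between the fingers and bottle below 0.1 N).
It fails at once if the candle tin falls freely (is dropped from more than about 25 mm, or knocked off) (linear speed of candle_tin above 0.7 m/s and contact force between the fingers and candle_tin below 0.1 N).
It fails at once if the soap carton falls freely (is dropped from more than about 25 mm, or knocked off) (linear speed of soap above 0.7 m/s and contact force between the fingers and soap below 0.1 N).
It fails at once if the soap dish falls freely (is dropped from more than about 25 mm, or knocked off) (linear speed of soap_dish above 0.7 m/s and contact force between the fingers and soap_dish below 0.1 N).
It fails at once if the salt jar or the straw pot is shifted by more than 20 mm or tipped (distance of any of salt_jar, straw_pot from where it was at the start of the episode above 0.02 m or angle between any of salt_jar, straw_pot's own z axis and vertical above 0.3 rad).
It also fails if it takes over 125 s, if anything falls off the work surface, if the arm or the gripper's body presses on something with over 40 N, if the wrist force passes 120 N, or if a joint passes its speed limit or range.

### The arm

A 6-joint arm with a two-finger parallel gripper is mounted at the origin on a cart in front of the work surface, level with it; the furniture and walls round the work are solid. World frame = base frame: x ahead of the robot, y to its left, z up, the work surface at z = 0. Lengths are in m, angles in degrees, forces in N, time in s.
With the tool pointing down it reaches from about 0.2 to 0.875 m from the base axis. Payload 3.4 kg.
Tool frame: the origin (TCP) lies at the very end of the fingers, on their centre line; the grasp point (between the pads) lies 19 mm behind it (bot.grip_point_offset is the distance from the TCP to the grasp point, in m); z points along the fingers, y is the line along which they close (so a half turn about z gives the same grasp; the last joint's range is limited). The gripper opens to 94 mm and grips with 3 to 60 N. Pads are 16 mm wide; open, the fingers measure 119 mm over their backs; the gripper's body (75 mm by 177 mm) begins 78 mm behind the grasp point.
Start: joints at [-72.479, 15.808, 86.224, -0, 77.962, -6.933], TCP at [0.238, -0.523, 0.205] pointing down, gripper open.
Joint ranges: [-165.64, 165.64], [-43.16, 119.46], [12.63, 154.43], [-67.54, 247.53], [6.08, 155.33], [-154.97, 154.97]. Speed limits (degrees/s): [147.25, 147.25, 180, 180, 180, 180].

### API

Orientations are given as [roll, pitch, yaw] about the fixed x, y, z axes, in that order (R = Rz(yaw) Ry(pitch) Rx(roll)).
In Python, from plant import bot, grab_frame, find_in gives the robot as it stands. The module is installed in compiled form; this text tells all that it offers.
- The arm moves only by the tool arm_command, never from a script. Its argument "targets" is one flat list of numbers, 5 for each row, row after row: the shift along the tool's x, y, z as a fraction of full scale, then the turn about the tool's z as a fraction of full scale, then the opening, from 0 (shut) to 1 (fully open). In form: [dx, dy, dz, yaw, gripper, dx, dy, dz, yaw, gripper, ...]. A call has 1 to 10 rows; each row is the pose to reach, as a shift and turn from the pose commanded when the call began, along the tool's axes at that moment, turning the shorter way round; what a row does not reach only later rows make up. Full scale, the value 1, is 10 cm for a shift and 360 degrees for a turn. A row lasts 1/12 s, in which the tool goes at most 41.7 mm and 7.16 degrees, less where a joint would pass 70% of its speed; a pose out of reach is approached as far as the arm can. A call with a number of a shift or a turn outside -1 to 1 is refused whole. A call with a gripper value outside its range is refused whole. The fingers move at their own pace and stop on an object; "grip_force" is the grip in N (left out, the last holds). Time passes only in rows, so rows that repeat a pose let the fingers close. It gives the time, the measured TCP pose, the force, the opening and the grip force at its end, in the units of the state.
- bot.get_obs(): the state, without advancing time (a new reading comes with each control period).
- grab_frame(name): name is "scene" or "side" or "wrist"; returns a dict with "frame" (400x640x3 uint8, red, green, blue), "z_map" (400x640 float32, m along the optical axis (not along the pixel's ray), 0 where there is no reading), "K" (3x3 intrinsics, pixels), "R" (3x3) and "t" (3): a world point X has camera coordinates R X + t; the wrist camera has in their place "T_tool_cam" (4x4, takes a point from camera to tool coordinates, whose origin is the TCP and whose axes are the flange's). Camera axes: x right, y down, z forward; pixel columns grow to the right and rows downward; lengths in m; the calibration is good to about 2 mm. A picture is of the moment at which its call begins: read the wrist's pose just before it.
- bot.finish_job(): hands the job in; it is judged then, once.
Trained networks look in the newest picture that a camera, given by its name, has taken for a name from the list of things; names that differ only in an ending like _2 or _b are one class to them, and where a whole thing is asked for, a point or a joint stands for the part that bears it (a point fixed in the world has none). Each returns a list of dicts, best first, with "score" (0 to 1); they miss things now and then, are a little off and sometimes report something else, mostly with a low value. They report only what shows in the picture. A call takes as long as a camera call. They do not tell look-alikes from the thing itself.
- find_in(label, camera): "uv" ([column, row] in pixels, amid what is visible of it).
The state is a dict: "time_s": time; "q": joint angles; "joint_velocities": joint speeds; "effort": joint torques, N m; "tcp_pos": TCP position; "eef_rot": TCP orientation; "wrist_force": force on the tool from outside, world axes, zero at the start; "moment": the same for the moment, N m; "grip_width": finger opening in m; "finger_force": force on a finger pad.
Only numpy, scipy, OpenCV 4.12 (cv2) and the standard library are available. Lean on these libraries where they do the work, as an engineer would, in place of code of your own. Each camera call takes 0.05 s, during which the arm holds its last target. There are 200 camera calls.

## Working session

There is one attempt and no reset: what is moved stays moved. The work goes in short steps, Python scripts to look and compute and a tool call to move; the robot and the scene stay as the last step left them, time stands still between calls to the robot, and variables do not carry over. Pictures are saved under pics/ and viewed, at most 14 in all, crops included, and the job is handed in when it is done.

Besides the shell and the picture viewer there is one more tool, called after "Call:" by a JSON object that holds its "fn" and its "kwargs", one argument or row to a line. arm_command: Moves the arm, as the interface text tells. Its arguments: {"type":"object","properties":{"targets":{"type":"array"},"grip_force":{"type":"number"}},"required":["targets"]}

```bash
mkdir -p pics; cat > h.py <<'E'
import numpy as np, cv2
from plant import bot, grab_frame, find_in
def world(f):
    K=f["K"];z=f["z_map"];v,u=np.mgrid[:400,:640]
    P=np.stack([(u-K[0,2])/K[0,0]*z,(v-K[1,2])/K[1,1]*z,z],-1)
    if "R" in f: W=(P-f["t"])@f["R"]
    else:
        from scipy.spatial.transform import Rotation as Ro
        T=f["T_tool_cam"];o=f["obs"]
        r=Ro.from_euler("xyz",o["eef_rot"],degrees=True).as_matrix()
        W=(P@T[:3,:3].T+T[:3,3])@r.T+np.array(o["tcp_pos"])
    W[z<=0]=np.nan
    return W
def grab(n):
    o=bot.get_obs();f=grab_frame(n);f["obs"]=o;return f
def save(f,name): cv2.imwrite("pics/"+name,cv2.cvtColor(f["frame"],cv2.COLOR_RGB2BGR))
E
python3 - <<'E'
from h import *
np.set_printoptions(precision=3,suppress=True)
print(bot.get_obs())
for c in ["scene","side"]:
    f=grab(c);save(f,c+"0.png");W=world(f);np.savez(c+"0.npz",W=W,fr=f["frame"])
    for n in "bottle candle_tin soap soap_dish bottle_plinth tin_plinth soap_plinth dish_plinth salt_jar straw_pot".split():
        for d in find_in(n,c)[:4]:
            u,v=np.round(d["uv"]).astype(int);print(c,n,round(d["score"],2),u,v,W[v,u])
E
```

```text
{'time_s': 0.0, 'q': array([-72.481,  15.846,  86.293,   0.   ,  77.961,  -6.935]), 'joint_velocities': array([-0.078,  0.026,  0.024, -0.015, -0.026, -0.021]), 'effort': array([ -0.001, -40.459, -23.723,   0.07 ,   0.034,  -0.   ]), 'tcp_pos': array([ 0.238, -0.523,  0.205]), 'eef_rot': array([-179.9  ,   -0.012,   24.455]), 'wrist_force': array([0.041, 0.128, 0.489]), 'moment': array([-0.012,  0.046,  0.025]), 'finger_force': 0.0, 'grip_width': 0.09393107783471549}
scene bottle 0.77 368 206 [0.457 0.021 0.115]
scene candle_tin 0.96 364 223 [0.458 0.037 0.076]
scene soap 0.8 339 266 [0.459 0.15  0.025]
scene soap 0.65 370 235 [0.443 0.033 0.044]
scene soap 0.65 317 221 [0.602 0.022 0.023]
scene soap_dish 0.54 359 241 [0.469 0.04  0.021]
scene bottle_plinth 0.83 282 248 [0.611 0.161 0.023]
scene bottle_plinth 0.67 376 233 [0.433 0.021 0.047]
scene tin_plinth 0.58 428 180 [ 0.439 -0.327  0.022]
scene soap_plinth 0.93 353 190 [ 0.606 -0.175  0.014]
scene dish_plinth 0.66 282 249 [0.602 0.172 0.03 ]
scene dish_plinth 0.61 286 312 [0.483 0.32  0.016]
scene salt_jar 0.6 208 259 [0.708 0.305 0.048]
scene straw_pot 0.81 365 163 [ 0.638 -0.306  0.035]
scene straw_pot 0.48 280 251 [0.6   0.183 0.032]
side candle_tin 0.68 283 202 [ 0.478 -0.022  0.078]
side soap 0.98 275 214 [ 0.456 -0.023  0.044]
side soap 0.81 339 212 [ 0.616 -0.003  0.024]
side soap 0.74 285 186 [0.478 0.129 0.025]
side soap_dish 0.69 298 222 [ 0.511 -0.033  0.022]
side bottle_plinth 0.87 334 184 [0.615 0.119 0.029]
side tin_plinth 0.57 265 338 [ 0.446 -0.361  0.022]
side soap_plinth 0.95 335 263 [ 0.59  -0.177  0.016]
side soap_plinth 0.35 292 221 [ 0.497 -0.031  0.025]
side salt_jar 0.73 361 153 [0.714 0.279 0.034]
side straw_pot 0.64 372 316 [ 0.642 -0.345  0.043]
```

View pics/scene0.png

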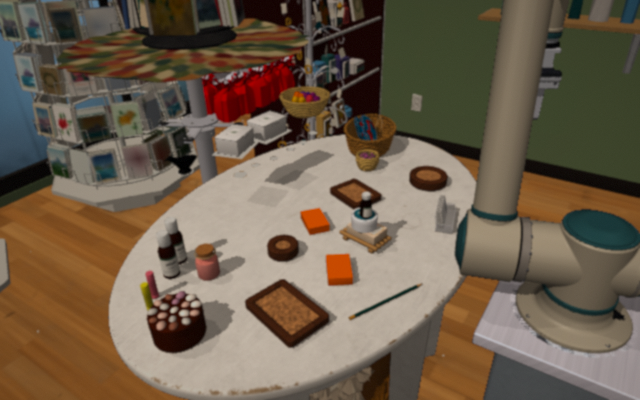

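View pics/side0.png

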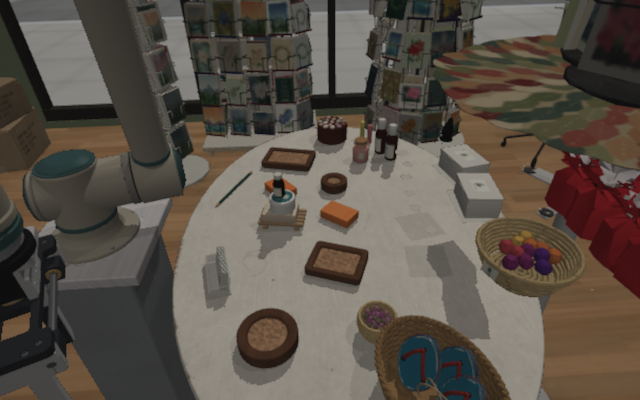

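The scene picture shows the pile at (366,225), with the dark bottle on top. Possible confusions:
- **Bottle:** the two dark bottles at (168,260) and (178,240).
- **Soap:** the orange cartons at (339,268) and (314,221).
- **Bottle plinth:** none beyond its own plinth at (282,247).
- **Other plinths:** tin (428,178), soap (356,193), dish (287,311).

I choose the pile bottle at (368,206). Next I measure from both clouds.

```bash
python3 - <<'E'
from h import *
np.set_printoptions(precision=4,suppress=True)
A={c:np.load(c+"0.npz") for c in ["scene","side"]}
def pts(c,xy,r,z0,z1):
    W=A[c]["W"].reshape(-1,3);m=(np.hypot(W[:,0]-xy[0],W[:,1]-xy[1])<r)&(W[:,2]>z0)&(W[:,2]<z1);return W[m]
for n,xy,r,z0,z1 in [("bp",(.61,.165),.06,.027,.034),("tp",(.445,-.345),.08,.027,.034),("sp",(.6,-.175),.1,.019,.026),("dp",(.49,.32),.11,.019,.026),
  ("bottle",(.465,.0),.06,.11,.16),("tin",(.465,.0),.07,.1,.13) ,("tintop",(.465,.0),.07,.076,.086),("soap",(.465,.0),.08,.041,.048),("dish",(.465,.0),.09,.018,.026)]:
    Q=[]
    for c in A:
        p=pts(c,xy,r,z0,z1);Q.append(p)
        if len(p)>5: 
            (cc,wh,a)=cv2.minAreaRect(p[:,:2].astype(np.float32)); print(n,c,len(p),"mean",p.mean(0),"rect",np.array(cc),np.array(wh),round(a,1))
    p=np.vstack(Q)
    if len(p)>5:
        (cc,wh,a)=cv2.minAreaRect(p[:,:2].astype(np.float32)); print(n,"both",np.array(cc),np.array(wh),round(a,1))
f=A["scene"]["fr"][190:260,320:410]
g=A["side"]["fr"][165:240,245:335]
im=np.hstack([cv2.resize(f,(400,311),interpolation=3),cv2.resize(g,(380,311),interpolation=3)])
cv2.imwrite("pics/crop.png",im[:,:,::-1])
f=grab("wrist");print(f["T_tool_cam"],f["K"])
E
```

```text
bp scene 333 mean [0.6152 0.1549 0.0296] rect [0.6148 0.1557] [0.0726 0.0743] 32.3
bp side 179 mean [0.6148 0.1486 0.0285] rect [0.6148 0.1484] [0.0706 0.0713] 53.8
bp both [0.6155 0.1517] [0.0769 0.0746] 59.1
tp scene 291 mean [ 0.4468 -0.344   0.0295] rect [ 0.4478 -0.3465] [0.1102 0.1081] 83.3
tp side 1197 mean [ 0.4486 -0.3565  0.0287] rect [ 0.4489 -0.3528] [0.1103 0.1092] 61.8
tp both [ 0.4486 -0.3501] [0.1099 0.1156] 8.9
sp scene 314 mean [ 0.597  -0.1629  0.0215] rect [ 0.5946 -0.1621] [0.1    0.1284] 69.7
sp side 681 mean [ 0.5942 -0.1713  0.0206] rect [ 0.5934 -0.1673] [0.1001 0.1239] 68.4
sp both [ 0.5932 -0.1649] [0.1054 0.1287] 69.0
dp scene 1202 mean [0.4815 0.3197 0.0216] rect [0.4866 0.3155] [0.1069 0.1575] 74.7
dp side 281 mean [0.484  0.3075 0.0205] rect [0.4849 0.3105] [0.1063 0.1545] 75.6
dp both [0.4858 0.3128] [0.1125 0.1575] 74.7
bottle scene 156 mean [0.4652 0.0192 0.1274] rect [0.4663 0.0174] [0.026 0.024] 60.9
bottle side 147 mean [0.4674 0.0044 0.1264] rect [0.4667 0.0065] [0.0226 0.0271] 83.1
bottle both [0.4674 0.0129] [0.0354 0.0284] 71.4
tin scene 139 m
[... 391 characters left out ...]
1 0.007 ] [0.069  0.0641] 88.1
soap scene 176 mean [0.447  0.0149 0.0448] rect [0.4691 0.0094] [0.0601 0.0885] 87.0
soap side 204 mean [ 0.462  -0.0092  0.044 ] rect [0.4664 0.0012] [0.056  0.0849] 80.3
soap both [0.4678 0.0065] [0.067  0.0865] 80.3
dish scene 278 mean [0.46   0.0256 0.0213] rect [0.4711 0.01  ] [0.0665 0.1202] 85.2
dish side 239 mean [ 0.4814 -0.0151  0.0209] rect [0.4704 0.0028] [0.0688 0.1147] 80.4
dish both [0.4699 0.0049] [0.0723 0.1171] 79.4
[[ 0.001  -0.9702 -0.2425  0.0695]
 [ 1.      0.0009  0.0003 -0.0005]
 [-0.     -0.2425  0.9702 -0.1794]
 [ 0.      0.      0.      1.    ]] [[290.68     0.     324.8545]
 [  0.     290.68   199.7314]
 [  0.       0.       1.    ]]
```

View pics/crop.png

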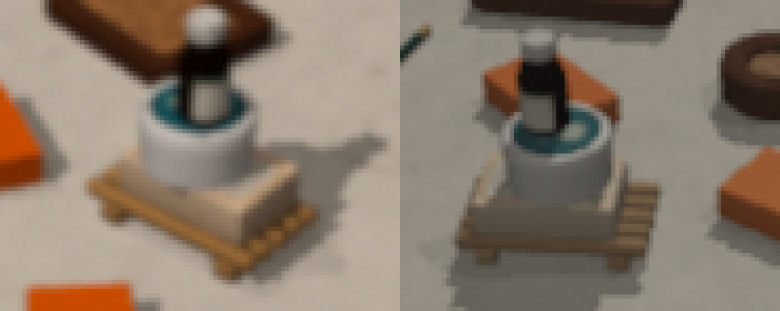

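The crop confirms it: the bottle stands on the teal-lidded tin, the tin on the cream carton, the carton on the slatted dish. The orange boxes are not part of the pile. I'll plan with a helper that turns waypoints into call numbers.

```bash
cat >> h.py <<'E'
def plan(wps,start=None,mm=20.):
    """waypoints (x,y,z,yaw) -> final row of each call, in tool axes/units, with suggested row count"""
    if start is None:
        o=bot.get_obs();p=np.array(o["tcp_pos"]);yaw=o["eef_rot"][2]
    else: p=np.array(start[:3],float);yaw=start[3]
    for w in wps:
        for _ in range(30):
            d=np.array(w[:3])-p;dy=(w[3]-yaw+180)%360-180
            if np.linalg.norm(d)<3e-4 and abs(dy)<.2: break
            a=np.radians(yaw);x=np.array([np.cos(a),np.sin(a),0]);y=np.array([np.sin(a),-np.cos(a),0])
            t=np.array([d@x,d@y,-d[2]]);s=max(1,np.ceil(abs(t).max()/.1-1e-6),np.ceil(abs(dy)/66))
            r=np.round(t/s*10,3);ry=np.round(-dy/s/360,4)
            p=p+(r[0]*x+r[1]*y)*.1;p[2]-=r[2]*.1;yaw-=ry*360
            n=int(np.ceil(max(np.linalg.norm(r)*100/mm,abs(ry)*360/7)));print("  ",r,ry,"rows",n,"->",p.round(4),round(yaw,1))
        print("--")
E
python3 -c "
from h import *
plan([(.33,-.45,.29,90),(.43,-.2,.29,180),(.44,.02,.29,180)],mm=40)"
```

```text
[ 0.571 -0.144 -0.423] -0.091 rows 5 -> [ 0.284  -0.4867  0.2478] 57.2
   [ 0.557  0.188 -0.422] -0.0911 rows 5 -> [ 0.33 -0.45  0.29] 90.0
--
   [ 0.833  0.333 -0.   ] -0.0833 rows 5 -> [ 0.3633 -0.3667  0.29  ] 120.0
   [ 0.555  0.706 -0.   ] -0.0833 rows 5 -> [ 0.3967 -0.2834  0.29  ] 150.0
   [ 0.129  0.889 -0.   ] -0.0834 rows 5 -> [ 0.43   -0.1999  0.29  ] 180.0
--
   [-0.034  0.733 -0.   ] 0.0 rows 2 -> [ 0.4334 -0.1266  0.29  ] 180.0
   [-0.033  0.733 -0.   ] 0.0 rows 2 -> [ 0.4367 -0.0533  0.29  ] 180.0
   [-0.034  0.733 -0.   ] 0.0 rows 2 -> [0.44 0.02 0.29] 180.0
--
```

Call:
{"fn": "arm_command", "kwargs": {
  "targets": [0.571,-0.144,-0.423,-0.091,1,0.571,-0.144,-0.423,-0.091,1,0.571,-0.144,-0.423,-0.091,1,0.571,-0.144,-0.423,-0.091,1,0.571,-0.144,-0.423,-0.091,1]
}}

```text
time_s: 1.57
tcp_pos: [0.2846, -0.4865, 0.2484]
eef_rot: [179.9, 0.0, 57.6]
wrist_force: [-0.5, 0.2, -1.2]
grip_width: 0.0943
finger_force: 0.0
```

Call:
{"fn": "arm_command", "kwargs": {
  "targets": [0.557,0.188,-0.422,-0.091,1,0.557,0.188,-0.422,-0.091,1,0.557,0.188,-0.422,-0.091,1,0.557,0.188,-0.422,-0.091,1,0.557,0.188,-0.422,-0.091,1]
}}

```text
time_s: 1.98
tcp_pos: [0.3306, -0.4498, 0.2906]
eef_rot: [180.0, 0.1, 90.3]
wrist_force: [0.4, 0.1, 0.7]
grip_width: 0.0938
finger_force: 0.0
```

Call:
{"fn": "arm_command", "kwargs": {
  "targets": [0.833,0.333,0,-0.0833,1,0.833,0.333,0,-0.0833,1,0.833,0.333,0,-0.0833,1,0.833,0.333,0,-0.0833,1,0.833,0.333,0,-0.0833,1]
}}

```text
time_s: 2.4
tcp_pos: [0.3637, -0.3659, 0.2903]
eef_rot: [180.0, 0.0, 120.2]
wrist_force: [-0.2, -0.6, -0.4]
grip_width: 0.0943
finger_force: 0.0
```

Call:
{"fn": "arm_command", "kwargs": {
  "targets": [0.555,0.706,0,-0.0833,1,0.555,0.706,0,-0.0833,1,0.555,0.706,0,-0.0833,1,0.555,0.706,0,-0.0833,1,0.555,0.706,0,-0.0833,1]
}}

```text
time_s: 2.82
tcp_pos: [0.397, -0.2831, 0.2901]
eef_rot: [-180.0, 0.0, 150.1]
wrist_force: [-0.2, 0.2, -0.6]
grip_width: 0.0938
finger_force: 0.0
```

Call:
{"fn": "arm_command", "kwargs": {
  "targets": [0.129,0.889,0,-0.0834,1,0.129,0.889,0,-0.0834,1,0.129,0.889,0,-0.0834,1,0.129,0.889,0,-0.0834,1,0.129,0.889,0,-0.0834,1,0.129,0.889,0,-0.0834,1,0.129,0.889,0,-0.0834,1]
}}

```text
time_s: 3.4
tcp_pos: [0.43, -0.2008, 0.2899]
eef_rot: [-180.0, -0.0, 179.7]
wrist_force: [0.1, -0.5, 0.1]
grip_width: 0.0937
finger_force: 0.0
```

```bash
cat >> h.py <<'E'
def rect(W,xy,r,z0,z1):
    p=W.reshape(-1,3);p=p[(np.hypot(p[:,0]-xy[0],p[:,1]-xy[1])<r)&(p[:,2]>z0)&(p[:,2]<z1)]
    if len(p)<10: return None
    (c,s,a)=cv2.minAreaRect(p[:,:2].astype(np.float32));a=a+90 if s[1]>s[0] else a
    return len(p),np.round(c,4),np.round(sorted(s),4),round(a%180,1),p[:,2].mean().round(4)
E
python3 - <<'E'
from h import *
f=grab("wrist");save(f,"w1.png");W=world(f);np.save("w1.npy",W)
T=[("tp",(.4486,-.35),.075),("sp",(.594,-.165),.1),("bp",(.615,.152),.06)]
print("table",np.nanmedian(W[...,2]))
print("tp",rect(W,(.4486,-.35),.075,.026,.034));print("sp",rect(W,(.594,-.165),.09,.018,.027))
print("tp floor",rect(W,(.4486,-.35),.05,.018,.0255));print("sp floor",rect(W,(.594,-.165),.07,.011,.017))
E
```

```text
table 0.0005577121227719473
tp (2288, array([ 0.4495, -0.3502]), array([0.11 , 0.111]), 26.9, np.float64(0.0296))
sp (1401, array([ 0.5922, -0.1642]), array([0.0991, 0.12  ]), 158.7, np.float64(0.0215))
tp floor (1659, array([ 0.45  , -0.3514]), array([0.0721, 0.0722]), 80.2, np.float64(0.0235))
sp floor (1792, array([ 0.5852, -0.169 ]), array([0.0848, 0.1104]), 158.8, np.float64(0.0154))
```

View pics/w1.png

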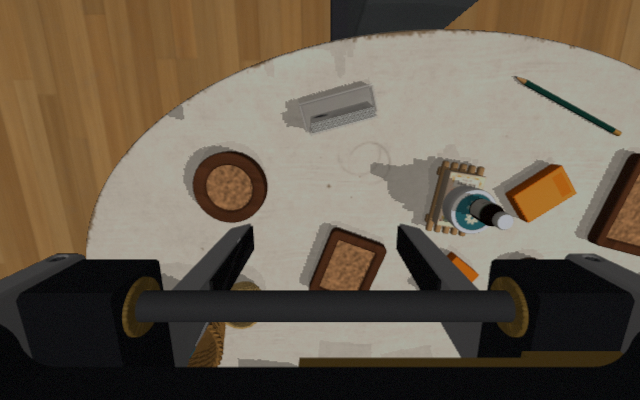

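Call:
{"fn": "arm_command", "kwargs": {
  "targets": [-0.034,0.733,0,0,1,-0.034,0.733,0,0,1]
}}

```text
time_s: 3.62
tcp_pos: [0.4334, -0.127, 0.2896]
eef_rot: [179.9, -0.0, 179.5]
wrist_force: [0.8, 1.4, -0.2]
grip_width: 0.0941
finger_force: 0.0
```

Call:
{"fn": "arm_command", "kwargs": {
  "targets": [-0.034,0.733,0,0,1,-0.034,0.733,0,0,1]
}}

```text
time_s: 3.78
tcp_pos: [0.4367, -0.052, 0.29]
eef_rot: [179.9, 0.0, 179.7]
wrist_force: [-0.0, 0.3, 0.1]
grip_width: 0.0938
finger_force: 0.0
```

Call:
{"fn": "arm_command", "kwargs": {
  "targets": [-0.034,0.733,0,0,1,-0.034,0.733,0,0,1,-0.034,0.733,0,0,1,-0.034,0.733,0,0,1]
}}

```text
time_s: 4.12
tcp_pos: [0.4405, 0.0205, 0.29]
eef_rot: [-180.0, 0.0, -180.0]
wrist_force: [-0.1, -0.6, 0.4]
grip_width: 0.0938
finger_force: 0.0
```

The wrist picture shows the tin plinth at (230,186), the soap plinth at (348,265) partly behind the gripper bar, and the pile at (475,210). Next I measure the pile from above.

```bash
python3 - <<'E'
from h import *
f=grab("wrist");save(f,"w2.png");W=world(f);np.save("w2.npy",W)
print("table",np.nanmedian(W[...,2]),[ (d["score"],d["uv"]) for d in find_in("bottle","wrist")[:3]])
c=(.468,.008)
for n,r,a,b in [("cap",.04,.136,.15),("body",.04,.10,.132),("tin",.06,.076,.085),("soap",.075,.04,.049),("dish",.09,.017,.027)]: print(n,rect(W,c,r,a,b))
print("dp",rect(W,(.486,.313),.11,.018,.027));print("dpf",rect(W,(.486,.313),.09,.011,.017));print("bp",rect(W,(.615,.152),.06,.026,.035));print("bpf",rect(W,(.615,.152),.06,.018,.0255));print("sp",rect(W,(.594,-.165),.1,.018,.027))
E
```

```text
table 0.0006697933937051259 [(0.94, [318.8, 207.3]), (0.49, [87.7, 177.6])]
cap (241, array([0.4683, 0.012 ]), array([0.0191, 0.0204]), 95.8, np.float64(0.1415))
body (248, array([0.4644, 0.0125]), array([0.0209, 0.0283]), 83.7, np.float64(0.1177))
tin (1104, array([0.4741, 0.0065]), array([0.0631, 0.0636]), 177.8, np.float64(0.0798))
soap (591, array([0.4687, 0.0043]), array([0.0564, 0.0848]), 170.6, np.float64(0.0454))
dish (531, array([0.4765, 0.0337]), array([0.1156, 0.1241]), 80.4, np.float64(0.0216))
dp (2809, array([0.4873, 0.3132]), array([0.1074, 0.156 ]), 164.8, np.float64(0.0215))
dpf (3451, array([0.4831, 0.3067]), array([0.0928, 0.1508]), 164.9, np.float64(0.0154))
bp (514, array([0.6186, 0.1396]), array([0.0526, 0.0668]), 31.1, np.float64(0.0294))
bpf (380, array([0.6136, 0.1374]), array([0.0511, 0.0571]), 30.6, np.float64(0.0232))
sp (820, array([ 0.5875, -0.1619]), array([0.0992, 0.1095]), 158.9, np.float64(0.0216))
```

View pics/w2.png

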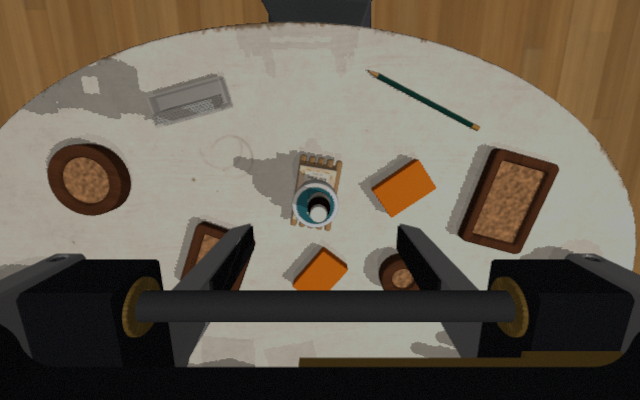

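This frame shows the bottle at (319,207) on the tin, the dish plinth at (508,200), and the bottle plinth at (400,275) half hidden. Grasping the bottle now.

Call:
{"fn": "arm_command", "kwargs": {
  "targets": [-0.28,-0.08,0.3,0,1,-0.28,-0.08,0.65,0,1,-0.28,-0.08,1,0,1,-0.28,-0.08,1,0,1]
}}

```text
time_s: 4.55
tcp_pos: [0.4634, 0.0104, 0.1837]
eef_rot: [179.9, -0.8, 179.7]
wrist_force: [-0.8, -0.3, -0.7]
grip_width: 0.094
finger_force: 0.0
```

Call:
{"fn": "arm_command", "kwargs": {
  "targets": [0,0,0.25,0,1,0,0,0.5,0,1,0,0,0.7,0,1,0,0,0.9,0,1,0,0,0.9,0,1,0,0,0.9,0,0.6,0,0,0.9,0,0.5],
  "grip_force": 8
}}

```text
time_s: 5.13
tcp_pos: [0.4701, 0.0109, 0.1018]
eef_rot: [-180.0, 0.2, 179.9]
wrist_force: [0.2, 0.1, 0.3]
grip_width: 0.0839
finger_force: 0.0
```

Call:
{"fn": "arm_command", "kwargs": {
  "targets": [0,0,0,0,0.4,0,0,0,0,0.35,0,0,0,0,0.3,0,0,0,0,0.2,0,0,0,0,0.1,0,0,0,0,0.1,0,0,0,0,0.1,0,0,0,0,0.1],
  "grip_force": 8
}}

```text
time_s: 5.8
tcp_pos: [0.4684, 0.0119, 0.0999]
eef_rot: [-180.0, -0.0, 180.0]
wrist_force: [-0.4, -0.5, 0.1]
grip_width: 0.0306
finger_force: 0.0
```

Call:
{"fn": "arm_command", "kwargs": {
  "targets": [0,0,0,0,0,0,0,0,0,0,0,0,0,0,0,0,0,0,0,0],
  "grip_force": 12
}}

```text
time_s: 6.13
tcp_pos: [0.4684, 0.0119, 0.0999]
eef_rot: [180.0, -0.0, 180.0]
wrist_force: [-1.0, 0.7, -0.1]
grip_width: 0.029
finger_force: 12.0
```

Call:
{"fn": "arm_command", "kwargs": {
  "targets": [0,0,-0.1,0,0,0,0,-0.25,0,0,0,0,-0.5,0,0,0,0,-0.75,0,0,0,0,-1,0,0,0,0,-1,0,0]
}}

```text
time_s: 6.63
tcp_pos: [0.4716, 0.0114, 0.2045]
eef_rot: [-179.9, 0.5, 180.0]
wrist_force: [0.4, 0.1, -0.7]
grip_width: 0.0288
finger_force: 12.0
```

```bash
python3 -c "
from h import *
plan([(.52,.152,.2,180)],start=(.468,.012,.2,180),mm=20)"
```

```text
[-0.26  0.7  -0.  ] 0.0 rows 4 -> [0.494 0.082 0.2  ] 180.0
   [-0.26  0.7  -0.  ] -0.0 rows 4 -> [0.52  0.152 0.2  ] 180.0
--
```

Call:
{"fn": "arm_command", "kwargs": {
  "targets": [-0.1,0.12,0,0,0,-0.3,0.35,0,0,0,-0.5,0.55,0,0,0,-0.62,0.68,0,0,0,-0.62,0.68,0,0,0,-0.62,0.68,0,0,0,-0.62,0.68,0,0,0]
}}

```text
time_s: 7.22
tcp_pos: [0.5293, 0.0793, 0.1991]
eef_rot: [-180.0, -0.1, 180.0]
wrist_force: [-0.1, -0.2, 0.0]
grip_width: 0.0289
finger_force: 12.0
```

```bash
python3 - <<'E'
from h import *
f=grab("wrist");save(f,"w3.png");W=world(f);np.save("w3.npy",W);print(f["obs"]["tcp_pos"])
c=(.615,.152)
print("bp",rect(W,c,.048,.026,.035));print("bpf",rect(W,c,.03,.018,.026));print("tin",rect(W,(.474,.0065),.06,.076,.085))
fl=W.reshape(-1,3);m=(np.hypot(fl[:,0]-c[0],fl[:,1]-c[1])<.045)&(fl[:,2]>.0275)&(fl[:,2]<.033);q=fl[m]
from scipy.optimize import least_squares
p=q[:,:2];h=cv2.convexHull(p.astype(np.float32))[:,0];s=least_squares(lambda v:np.hypot(*(h-v[:2]).T)-v[2],[*c,.037],loss="soft_l1",f_scale=.001);print(s.x,len(q))
print([(d["score"],d["uv"]) for d in find_in("bottle","wrist")[:3]])
E
```

```text
[0.52925792 0.07930495 0.19907921]
bp (742, array([0.5993, 0.1644]), array([0.0319, 0.0676]), 48.6, np.float64(0.0296))
bpf (303, array([0.6126, 0.1582]), array([0.021 , 0.0328]), 24.5, np.float64(0.0236))
tin (3259, array([0.4748, 0.0064]), array([0.0637, 0.0649]), 134.4, np.float64(0.0799))
[0.61437924 0.15345252 0.03486917] 691
[]
```

View pics/w3.png

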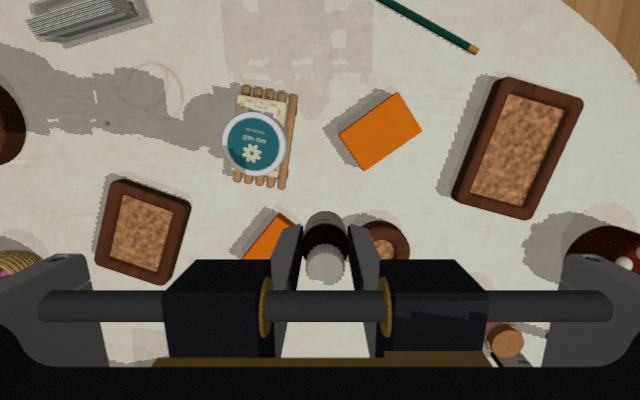

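The picture shows the bottle upright in the fingers at (322,245), the pile undisturbed at (255,145), and the bottle plinth half hidden at (390,240). I'll refine with a fixed-radius fit and remeasure the other plinths from this frame.

```bash
python3 - <<'E'
from h import *
from scipy.optimize import least_squares
c=np.array((.615,.152))
def edge(W,name):
    fl=W.reshape(-1,3);m=(np.hypot(fl[:,0]-c[0],fl[:,1]-c[1])<.048)&(fl[:,2]>.027)&(fl[:,2]<.034);p=fl[m][:,:2]
    h=cv2.convexHull(p.astype(np.float32))[:,0]
    h=h[np.abs(np.hypot(*(h-c).T)-.038)<.004]
    s=least_squares(lambda v:np.hypot(*(h-v).T)-.0375,c,loss="soft_l1",f_scale=.001);print(name,s.x.round(4),len(h))
for n in ["w2","w3"]: edge(np.load(n+".npy"),n)
for n in ["scene","side"]: edge(np.load(n+"0.npz")["W"],n)
W=np.load("w3.npy")
print("sp",rect(W,(.594,-.165),.1,.018,.027));print("dp",rect(W,(.486,.313),.11,.018,.027));print("soap",rect(W,(.469,.004),.07,.04,.049));print("dish",rect(W,(.469,.004),.075,.016,.027))
plan([(.615,.152,.2,180),(.615,.152,.046,180)],start=(.530,.080,.2,180))
E
```

```text
w2 [0.6163 0.1512] 14
w3 [0.6166 0.1515] 19
scene [0.6164 0.1527] 20
side [0.6154 0.1494] 18
sp (3390, array([ 0.5952, -0.1642]), array([0.0993, 0.1253]), 158.7, np.float64(0.0215))
dp (5051, array([0.4874, 0.3132]), array([0.1068, 0.1562]), 164.8, np.float64(0.0215))
soap (983, array([0.4693, 0.0073]), array([0.0627, 0.0849]), 171.0, np.float64(0.0453))
dish (1311, array([0.4722, 0.0056]), array([0.0651, 0.1161]), 170.3, np.float64(0.0214))
   [-0.85  0.72 -0.  ] 0.0 rows 6 -> [0.615 0.152 0.2  ] 180.0
--
   [0.   0.   0.77] -0.0 rows 4 -> [0.615 0.152 0.123] 180.0
   [0.   0.   0.77] -0.0 rows 4 -> [0.615 0.152 0.046] 180.0
--
```

Call:
{"fn": "arm_command", "kwargs": {
  "targets": [-0.15,0.12,0,0,0,-0.4,0.33,0,0,0,-0.65,0.54,0,0,0,-0.86,0.715,0,0,0,-0.86,0.715,0,0,0,-0.86,0.715,0,0,0]
}}

```text
time_s: 7.82
tcp_pos: [0.6164, 0.151, 0.1993]
eef_rot: [-180.0, -0.1, 180.0]
wrist_force: [-1.3, 0.3, -1.3]
grip_width: 0.0288
finger_force: 12.0
```

Call:
{"fn": "arm_command", "kwargs": {
  "targets": [0,0,0.2,0,0,0,0,0.4,0,0,0,0,0.6,0,0,0,0,0.8,0,0,0,0,0.92,0,0,0,0,1,0,0,0,0,1,0,0]
}}

```text
time_s: 8.4
tcp_pos: [0.6142, 0.1499, 0.0985]
eef_rot: [-179.9, -0.2, 179.9]
wrist_force: [-0.5, 0.3, -0.6]
grip_width: 0.0286
finger_force: 12.0
```

Call:
{"fn": "arm_command", "kwargs": {
  "targets": [0,0,0.1,0,0,0,0,0.2,0,0,0,0,0.3,0,0,0,0,0.4,0,0,0,0,0.45,0,0,0,0,0.49,0,0,0,0,0.52,0,0,0,0,0.55,0,0,0,0,0.55,0,0,0,0,0.55,0,0]
}}

```text
time_s: 9.23
tcp_pos: [0.6167, 0.1513, 0.045]
eef_rot: [-180.0, 0.0, 180.0]
wrist_force: [-0.2, 0.8, 0.1]
grip_width: 0.0284
finger_force: 12.0
```

Going down the last 2 to 3 mm while watching for contact force.

Call:
{"fn": "arm_command", "kwargs": {
  "targets": [0,0,0.01,0,0,0,0,0.02,0,0,0,0,0.025,0,0,0,0,0.025,0,0]
}}

```text
time_s: 9.57
tcp_pos: [0.6169, 0.1514, 0.0432]
eef_rot: [180.0, 0.1, 180.0]
wrist_force: [-0.8, -0.2, 2.3]
grip_width: 0.0288
finger_force: 12.0
```

Call:
{"fn": "arm_command", "kwargs": {
  "targets": [0,0,0,0,0.35,0,0,0,0,0.45,0,0,0,0,0.55,0,0,0,0,0.6,0,0,0,0,0.6,0,0,0,0,0.6]
}}

```text
time_s: 10.07
tcp_pos: [0.6164, 0.1512, 0.0423]
eef_rot: [-180.0, -0.0, 180.0]
wrist_force: [-0.2, 0.1, -0.3]
grip_width: 0.0559
finger_force: 0.0
```

Call:
{"fn": "arm_command", "kwargs": {
  "targets": [0,0,-0.1,0,0.6,0,0,-0.3,0,0.6,0,0,-0.6,0,0.6,0,0,-1,0,0.6,0,0,-1,0,0.6]
}}

```text
time_s: 10.48
tcp_pos: [0.6214, 0.152, 0.1511]
eef_rot: [179.9, 0.8, 180.0]
wrist_force: [2.0, -0.2, 1.7]
grip_width: 0.0561
finger_force: 0.0
```

Call:
{"fn": "arm_command", "kwargs": {
  "targets": [0.8,-0.8,-0.6,0,1,0.8,-0.8,-0.6,0,1,0.8,-0.8,-0.6,0,1,0.8,-0.8,-0.6,0,1,0.8,-0.8,-0.6,0,1,0.8,-0.8,-0.6,0,1,0.8,-0.8,-0.6,0,1]
}}

```text
time_s: 11.07
tcp_pos: [0.537, 0.0719, 0.202]
eef_rot: [180.0, -0.0, 180.0]
wrist_force: [-0.1, 0.9, -1.2]
grip_width: 0.0937
finger_force: 0.0
```

```bash
python3 - <<'E'
from h import *
f=grab("wrist");save(f,"w4.png");W=world(f)
c=(.616,.1515)
print(f["obs"]["tcp_pos"],"cap",rect(W,c,.035,.07,.095));print("tin",rect(W,(.474,.0065),.06,.076,.085))
g=grab("scene");V=world(g);print("cap scene",rect(V,c,.035,.07,.095))
o=bot.get_obs()
print(o["time_s"]);plan([(.4745,.0065,.19,180),(.4745,.0065,.057,180)],start=(.536,.0715,.2025,180),mm=40)
E
```

```text
[0.53703227 0.07194243 0.20197212] cap (321, array([0.6164, 0.1509]), array([0.0197, 0.0203]), 103.0, np.float64(0.083))
tin (3268, array([0.475 , 0.0067]), array([0.0638, 0.0642]), 90.1, np.float64(0.0799))
cap scene (79, array([0.6157, 0.1522]), array([0.0198, 0.0211]), 92.7, np.float64(0.0804))
11.1667
   [ 0.615 -0.65   0.125] 0.0 rows 3 -> [0.4745 0.0065 0.19  ] 180.0
--
   [ 0.    -0.     0.665] -0.0 rows 2 -> [0.4745 0.0065 0.1235] 180.0
   [ 0.    -0.     0.665] -0.0 rows 2 -> [0.4745 0.0065 0.057 ] 180.0
--
```

View pics/w4.png

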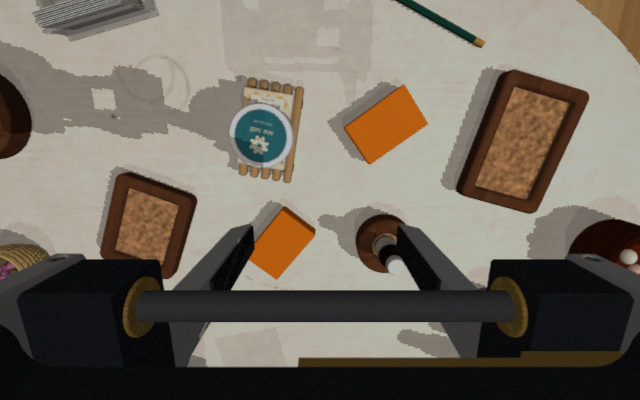

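The picture shows the bottle upright and centred in its plinth at (385,248); its cap measures within 1 mm of the plinth centre. The tin is next.

Call:
{"fn": "arm_command", "kwargs": {
  "targets": [0.615,-0.65,0.125,0,1,0.615,-0.65,0.125,0,1,0.615,-0.65,0.125,0,1,0.615,-0.65,0.125,0,1,0.615,-0.65,0.125,0,1,0.615,-0.65,0.125,0,1]
}}

```text
time_s: 11.67
tcp_pos: [0.4766, 0.0071, 0.1901]
eef_rot: [180.0, 0.1, -180.0]
wrist_force: [0.1, 0.5, -0.4]
grip_width: 0.0939
finger_force: 0.0
```

Call:
{"fn": "arm_command", "kwargs": {
  "targets": [0,0,0.2,0,1,0,0,0.4,0,1,0,0,0.6,0,1,0,0,0.8,0,1,0,0,0.8,0,1]
}}

```text
time_s: 12.08
tcp_pos: [0.4735, 0.0077, 0.1067]
eef_rot: [179.9, -0.4, -179.9]
wrist_force: [0.0, -0.3, -0.6]
grip_width: 0.0938
finger_force: 0.0
```

Call:
{"fn": "arm_command", "kwargs": {
  "targets": [0,0,0.15,0,1,0,0,0.3,0,1,0,0,0.42,0,1,0,0,0.52,0,1,0,0,0.52,0,1,0,0,0.52,0,0.85,0,0,0.52,0,0.75,0,0,0.52,0,0.7,0,0,0.52,0,0.6,0,0,0.52,0,0.5],
  "grip_force": 15
}}

```text
time_s: 12.92
tcp_pos: [0.4754, 0.0064, 0.0586]
eef_rot: [-180.0, 0.1, 180.0]
wrist_force: [-0.3, -0.2, 0.4]
grip_width: 0.0641
finger_force: 0.0
```

Call:
{"fn": "arm_command", "kwargs": {
  "targets": [0,0,0,0,0.5,0,0,0,0,0.5,0,0,0,0,0.5,0,0,0,0,0.5],
  "grip_force": 15
}}

```text
time_s: 13.25
tcp_pos: [0.4754, 0.0064, 0.0585]
eef_rot: [-180.0, 0.1, 180.0]
wrist_force: [0.2, 0.8, 6.1]
grip_width: 0.0627
finger_force: 15.0
```

Call:
{"fn": "arm_command", "kwargs": {
  "targets": [0,0,-0.05,0,0.5,0,0,-0.1,0,0.5,0,0,-0.2,0,0.5,0,0,-0.35,0,0.5,0,0,-0.5,0,0.5,0,0,-0.5,0,0.5,0,0,-0.5,0,0.5],
  "grip_force": 20
}}

```text
time_s: 13.83
tcp_pos: [0.4753, 0.0062, 0.1083]
eef_rot: [-180.0, 0.1, 180.0]
wrist_force: [-0.5, -0.1, -1.7]
grip_width: 0.0624
finger_force: 20.0
```

```bash
python3 - <<'E'
from h import *
a=[]
for c in ["scene","side"]:
    f=grab(c);W=world(f)
    print(c,"tin",rect(W,(.475,.0065),.04,.115,.14),"soap",rect(W,(.469,.005),.07,.04,.049))
    u=(190,320) if c=="scene" else (160,245)
    a.append(cv2.resize(f["frame"][u[0]:u[0]+75,u[1]:u[1]+95],(395,312),interpolation=3))
cv2.imwrite("pics/crop2.png",np.hstack(a)[:,:,::-1])
print(bot.get_obs())
E
```

```text
scene tin (335, array([0.47  , 0.0071]), array([0.0639, 0.0705]), 55.4, np.float64(0.128)) soap (498, array([0.4678, 0.006 ]), array([0.0586, 0.0852]), 171.7, np.float64(0.0448))
side tin (263, array([0.4723, 0.0027]), array([0.0646, 0.0675]), 117.9, np.float64(0.1256)) soap (470, array([0.4668, 0.0016]), array([0.0576, 0.0845]), 170.3, np.float64(0.0436))
{'time_s': 13.9333, 'q': array([-7.63603644e+00,  1.18740835e+01,  1.06880065e+02, -1.01005066e-02,
        6.13358804e+01, -9.76034369e+01]), 'joint_velocities': array([ 0.0648633 ,  0.4128219 ,  0.38711782,  0.0380891 ,  0.13998888,
       -0.14207467]), 'effort': array([-2.14034320e-03, -3.41080749e+01, -2.11684674e+01, -2.48554634e-02,
        3.59292445e-02, -1.74467405e-04]), 'tcp_pos': array([0.47412829, 0.00639426, 0.10716797]), 'eef_rot': array([ 1.79996865e+02, -9.04096314e-02,  1.79972255e+02]), 'wrist_force': array([ 0.23317185,  0.13090615, -1.03696813]), 'moment': array([ 0.08768277, -0.15341072, -0.01407369]), 'finger_force': 19.999739265767857, 'grip_width': 0.06255092714611839}
```

View pics/crop2.png

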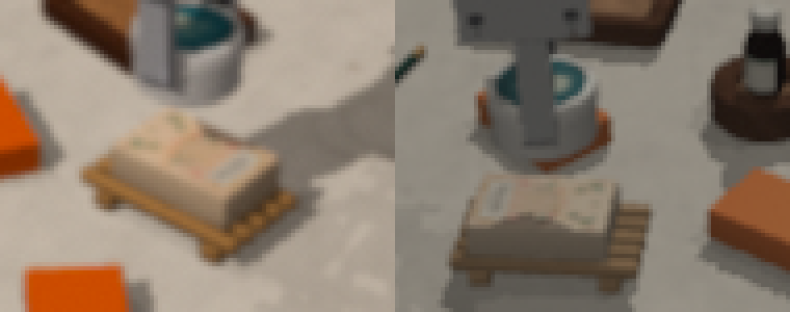

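The crop shows the tin held level above an undisturbed carton and dish, with the bottle standing in its plinth. Carrying the tin over.

Call:
{"fn": "arm_command", "kwargs": {
  "targets": [0.01,-0.1,-0.05,0,0.5,0.02,-0.3,-0.05,0,0.5,0.03,-0.5,-0.05,0,0.5,0.05,-0.7,-0.05,0,0.5,0.0625,-0.8925,-0.05,0,0.5]
}}

```text
time_s: 14.35
tcp_pos: [0.4678, -0.0843, 0.1124]
eef_rot: [-180.0, -0.1, 180.0]
wrist_force: [0.7, -1.1, -1.7]
grip_width: 0.0628
finger_force: 20.0
```

Call:
{"fn": "arm_command", "kwargs": {
  "targets": [0.01,-0.2,-0.05,0,0.5,0.03,-0.4,-0.05,0,0.5,0.04,-0.6,-0.05,0,0.5,0.0625,-0.8925,-0.05,0,0.5]
}}

```text
time_s: 14.68
tcp_pos: [0.4613, -0.1725, 0.1175]
eef_rot: [179.9, -0.1, -180.0]
wrist_force: [0.1, -0.5, -2.4]
grip_width: 0.0627
finger_force: 20.0
```

Call:
{"fn": "arm_command", "kwargs": {
  "targets": [0.01,-0.2,-0.05,0,0.5,0.03,-0.4,-0.05,0,0.5,0.04,-0.6,-0.05,0,0.5,0.0625,-0.8925,-0.05,0,0.5]
}}

```text
time_s: 15.02
tcp_pos: [0.4549, -0.2615, 0.1224]
eef_rot: [179.9, -0.1, -180.0]
wrist_force: [-0.9, 0.1, -1.3]
grip_width: 0.0624
finger_force: 20.0
```

Call:
{"fn": "arm_command", "kwargs": {
  "targets": [0.01,-0.2,-0.05,0,0.5,0.03,-0.4,-0.05,0,0.5,0.04,-0.6,-0.05,0,0.5,0.05,-0.8,-0.05,0,0.5,0.0625,-0.8925,-0.05,0,0.5,0.0625,-0.8925,-0.05,0,0.5,0.0625,-0.8925,-0.05,0,0.5]
}}

```text
time_s: 15.6
tcp_pos: [0.449, -0.3502, 0.1273]
eef_rot: [179.9, -0.1, 179.9]
wrist_force: [0.2, 0.7, -1.0]
grip_width: 0.0626
finger_force: 20.0
```

```bash
python3 - <<'E'
from h import *
f=grab("wrist");W=world(f);o=f["obs"];print(o["tcp_pos"],o["eef_rot"],o["wrist_force"])
t=o["tcp_pos"];print("held tin",rect(W,t[:2],.05,t[2]+.014,t[2]+.03))
print("tp",rect(W,(.4495,-.3505),.08,.026,.034))
for c in ["scene","side"]:
    W=world(grab(c));print(c,"held",rect(W,t[:2],.04,t[2]+.012,t[2]+.03),"tp",rect(W,(.4495,-.3505),.08,.027,.033))
E
```

```text
[ 0.44902754 -0.35023484  0.12731447] [ 1.79891155e+02 -6.81676371e-02  1.79904539e+02] [ 0.2055877   0.68813687 -0.99146735]
held tin (9155, array([ 0.4458, -0.3468]), array([0.0646, 0.0733]), 124.7, np.float64(0.1487))
tp (3476, array([ 0.4334, -0.351 ]), array([0.078 , 0.1113]), 91.0, np.float64(0.0297))
scene held (171, array([ 0.4452, -0.3477]), array([0.0637, 0.0689]), 56.6, np.float64(0.1477)) tp (291, array([ 0.4465, -0.3468]), array([0.1084, 0.1089]), 114.2, np.float64(0.0294))
side held (303, array([ 0.4551, -0.3641]), array([0.0443, 0.0641]), 29.3, np.float64(0.1462)) tp (1112, array([ 0.4493, -0.3548]), array([0.1049, 0.1094]), 10.1, np.float64(0.0287))
```

Call:
{"fn": "arm_command", "kwargs": {
  "targets": [0,0,0.15,0,0.5,0,0,0.3,0,0.5,0,0,0.45,0,0.5,0,0,0.6,0,0.5,0,0,0.7,0,0.5,0,0,0.77,0,0.5,0,0,0.82,0,0.5,0,0,0.86,0,0.5,0,0,0.88,0,0.5,0,0,0.88,0,0.5]
}}

```text
time_s: 16.58
tcp_pos: [0.4499, -0.3506, 0.04]
eef_rot: [-180.0, 0.0, 180.0]
wrist_force: [-0.8, 0.8, -1.7]
grip_width: 0.0629
finger_force: 20.0
```

Call:
{"fn": "arm_command", "kwargs": {
  "targets": [0,0,0.01,0,0.5,0,0,0.02,0,0.5,0,0,0.03,0,0.5,0,0,0.03,0,0.5,0,0,0.03,0,0.5]
}}

```text
time_s: 17.0
tcp_pos: [0.4498, -0.3507, 0.0371]
eef_rot: [-180.0, 0.0, 180.0]
wrist_force: [-0.2, 0.5, -1.6]
grip_width: 0.0626
finger_force: 20.0
```

Call:
{"fn": "arm_command", "kwargs": {
  "targets": [0,0,0.01,0,0.5,0,0,0.015,0,0.5,0,0,0.02,0,0.5,0,0,0.02,0,0.5]
}}

```text
time_s: 17.33
tcp_pos: [0.4499, -0.3508, 0.0363]
eef_rot: [-180.0, 0.0, 180.0]
wrist_force: [-1.2, 1.8, 6.7]
grip_width: 0.0629
finger_force: 20.0
```

Call:
{"fn": "arm_command", "kwargs": {
  "targets": [0,0,0,0,0.7,0,0,0,0,0.75,0,0,0,0,0.85,0,0,0,0,0.95,0,0,0,0,0.95,0,0,0,0,0.95]
}}

```text
time_s: 17.83
tcp_pos: [0.4498, -0.3507, 0.0348]
eef_rot: [180.0, -0.0, 180.0]
wrist_force: [0.6, -0.1, 0.4]
grip_width: 0.089
finger_force: 0.0
```

Call:
{"fn": "arm_command", "kwargs": {
  "targets": [0,0,-0.1,0,1,0,0,-0.3,0,1,0,0,-0.6,0,1,0,0,-1,0,1,0,0,-1,0,1]
}}

```text
time_s: 18.25
tcp_pos: [0.4534, -0.3542, 0.1429]
eef_rot: [-179.4, 0.6, 180.0]
wrist_force: [0.6, -0.7, 0.6]
grip_width: 0.0938
finger_force: 0.0
```

Call:
{"fn": "arm_command", "kwargs": {
  "targets": [0.2,1,-0.65,0,1,0.2,1,-0.65,0,1,0.2,1,-0.65,0,1,0.2,1,-0.65,0,1,0.2,1,-0.65,0,1,0.2,1,-0.65,0,1]
}}

```text
time_s: 18.75
tcp_pos: [0.43, -0.251, 0.2002]
eef_rot: [-179.9, 0.0, -180.0]
wrist_force: [1.0, 0.2, -0.4]
grip_width: 0.0941
finger_force: 0.0
```

```bash
python3 - <<'E'
from h import *
f=grab("wrist");save(f,"w5.png");W=world(f);o=f["obs"];print(o["time_s"],o["tcp_pos"],o["grip_width"])
print("tin",rect(W,(.4495,-.3505),.06,.05,.07));print("tp",rect(W,(.4495,-.3505),.07,.026,.034));print("soap",rect(W,(.468,.004),.07,.04,.049))
for c in ["scene","side"]:
    W=world(grab(c));print(c,"tin",rect(W,(.4495,-.3505),.04,.05,.07))
plan([(.468,.004,.17,170.8)],start=(.4295,-.2505,.2,180),mm=40)
E
```

```text
18.75 [ 0.4300008  -0.25102939  0.2001835 ] 0.09413069414399634
tin (2278, array([ 0.4469, -0.3505]), array([0.0599, 0.0643]), 90.3, np.float64(0.0575))
tp (2854, array([ 0.447, -0.35 ]), array([0.1058, 0.1111]), 76.6, np.float64(0.0297))
soap (3205, array([0.4684, 0.0032]), array([0.0567, 0.085 ]), 170.5, np.float64(0.0452))
scene tin (228, array([ 0.4481, -0.3463]), array([0.0632, 0.0686]), 84.4, np.float64(0.0563))
side tin (935, array([ 0.4481, -0.3531]), array([0.0639, 0.0643]), 146.9, np.float64(0.0559))
   [-0.128  0.848  0.1  ] 0.0085 rows 3 -> [ 0.4423 -0.1657  0.19  ] 176.9
   [-0.083  0.854  0.1  ] 0.0085 rows 3 -> [ 0.4551 -0.0809  0.18  ] 173.9
   [-0.037  0.858  0.1  ] 0.0086 rows 3 -> [0.468  0.0041 0.17  ] 170.8
--
```

View pics/w5.png

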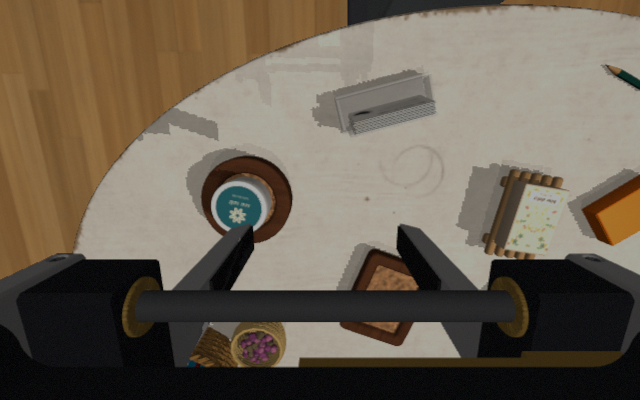

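The picture shows the tin seated in its plinth at (240,205), with its top at 57.5 mm (58 expected), and the carton lying on the dish at (535,215). Now the carton.

Call:
{"fn": "arm_command", "kwargs": {
  "targets": [-0.128,0.848,0.1,0.0085,1,-0.128,0.848,0.1,0.0085,1,-0.128,0.848,0.1,0.0085,1]
}}

```text
time_s: 19.15
tcp_pos: [0.4418, -0.1607, 0.1881]
eef_rot: [179.7, -0.2, 177.0]
wrist_force: [-0.8, 0.4, -1.0]
grip_width: 0.0939
finger_force: 0.0
```

Call:
{"fn": "arm_command", "kwargs": {
  "targets": [-0.083,0.854,0.1,0.0085,1,-0.083,0.854,0.1,0.0085,1,-0.083,0.854,0.1,0.0085,1]
}}

```text
time_s: 19.4
tcp_pos: [0.455, -0.0759, 0.1783]
eef_rot: [179.7, -0.2, 174.1]
wrist_force: [-0.2, 0.8, -0.4]
grip_width: 0.0939
finger_force: 0.0
```

Call:
{"fn": "arm_command", "kwargs": {
  "targets": [-0.037,0.858,0.1,0.0086,1,-0.037,0.858,0.1,0.0086,1,-0.037,0.858,0.1,0.0086,1,-0.037,0.858,0.1,0.0086,1,-0.037,0.858,0.1,0.0086,1]
}}

```text
time_s: 19.82
tcp_pos: [0.4686, 0.0028, 0.1695]
eef_rot: [-179.9, -0.0, 170.8]
wrist_force: [-0.0, -0.0, 0.1]
grip_width: 0.094
finger_force: 0.0
```

Call:
{"fn": "arm_command", "kwargs": {
  "targets": [0,0,0.2,0,1,0,0,0.4,0,1,0,0,0.6,0,1,0,0,0.8,0,1,0,0,0.8,0,1]
}}

```text
time_s: 20.23
tcp_pos: [0.4657, 0.0019, 0.0869]
eef_rot: [-179.9, -0.4, 170.6]
wrist_force: [-0.7, 0.6, -0.3]
grip_width: 0.0942
finger_force: 0.0
```

Call:
{"fn": "arm_command", "kwargs": {
  "targets": [0,0,0.15,0,1,0,0,0.3,0,1,0,0,0.4,0,1,0,0,0.48,0,1,0,0,0.53,0,1,0,0,0.57,0,1,0,0,0.57,0,1,0,0,0.57,0,1]
}}

```text
time_s: 20.9
tcp_pos: [0.4688, 0.0036, 0.0333]
eef_rot: [-180.0, 0.0, 170.7]
wrist_force: [-0.1, 0.1, -0.1]
grip_width: 0.0943
finger_force: 0.0
```

Call:
{"fn": "arm_command", "kwargs": {
  "targets": [0,0,0,0,0.85,0,0,0,0,0.75,0,0,0,0,0.65,0,0,0,0,0.6,0,0,0,0,0.5,0,0,0,0,0.4,0,0,0,0,0.4,0,0,0,0,0.4],
  "grip_force": 15
}}

```text
time_s: 21.57
tcp_pos: [0.4685, 0.0039, 0.033]
eef_rot: [-180.0, 0.0, 170.8]
wrist_force: [-0.0, 0.4, 1.1]
grip_width: 0.0545
finger_force: 15.0
```

Call:
{"fn": "arm_command", "kwargs": {
  "targets": [0,0,0,0,0.4,0,0,0,0,0.4,0,0,-0.05,0,0.4,0,0,-0.1,0,0.4,0,0,-0.2,0,0.4,0,0,-0.35,0,0.4,0,0,-0.5,0,0.4,0,0,-0.5,0,0.4],
  "grip_force": 25
}}

```text
time_s: 22.23
tcp_pos: [0.4706, 0.0036, 0.0856]
eef_rot: [180.0, 0.3, 170.8]
wrist_force: [1.4, 0.4, -0.4]
grip_width: 0.0549
finger_force: 25.0
```

```bash
python3 - <<'E'
from h import *
a=[]
for c in ["scene","side"]:
    f=grab(c);W=world(f);t=f["obs"]["tcp_pos"]
    print(c,t,"held soap",rect(W,t[:2],.06,t[2]+.008,t[2]+.016),"dish",rect(W,(.470,.005),.08,.017,.026))
f=grab("wrist");save(f,"w6.png");W=world(f);print("held soap",rect(W,t[:2],.06,t[2]+.008,t[2]+.016),"dish",rect(W,(.470,.005),.08,.017,.026))
print(f["obs"]["moment"],f["obs"]["wrist_force"])
plan([(.594,-.1645,.09,158.7)],start=(.468,.0041,.083,170.8),mm=20)
E
```

```text
scene [0.4705727  0.003597   0.08557021] held soap (391, array([0.4663, 0.0062]), array([0.0786, 0.0864]), 153.4, np.float64(0.0975)) dish (736, array([0.4712, 0.007 ]), array([0.0685, 0.118 ]), 170.3, np.float64(0.0207))
side [0.46976346 0.00370712 0.08432209] held soap (367, array([ 0.4675, -0.0008]), array([0.0751, 0.0851]), 171.2, np.float64(0.0952)) dish (666, array([0.4702, 0.0034]), array([0.0689, 0.1142]), 171.1, np.float64(0.0197))
held soap (10239, array([0.4631, 0.0045]), array([0.0731, 0.0787]), 80.6, np.float64(0.0957)) dish (1522, array([0.4253, 0.013 ]), array([0.0215, 0.0659]), 80.2, np.float64(0.0214))
[ 0.06137429 -0.06423364  0.04308134] [-0.68705536 -0.0038037  -1.27030804]
   [-0.757 -0.731 -0.035] 0.0168 rows 6 -> [ 0.531  -0.0802  0.0865] 164.8
   [-0.829 -0.648 -0.035] 0.0168 rows 6 -> [ 0.594  -0.1645  0.09  ] 158.7
--
```

View pics/w6.png

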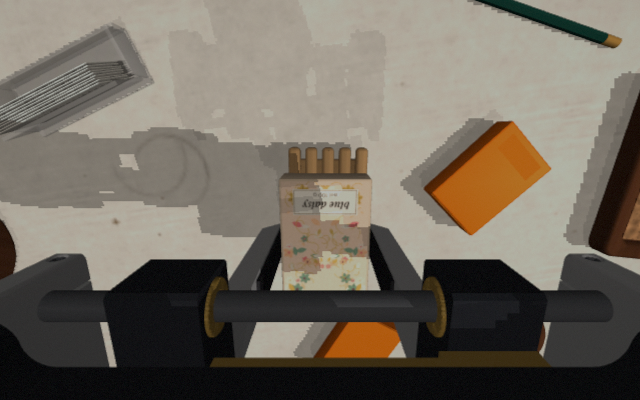

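The picture shows the carton held level and square in the fingers at (325,230), with the dish still in place behind it. Carrying it to its plinth.

Call:
{"fn": "arm_command", "kwargs": {
  "targets": [-0.1,-0.1,-0.035,0.003,0.4,-0.25,-0.24,-0.035,0.006,0.4,-0.4,-0.39,-0.035,0.009,0.4,-0.55,-0.53,-0.035,0.012,0.4,-0.68,-0.66,-0.035,0.015,0.4,-0.757,-0.731,-0.035,0.0168,0.4]
}}

```text
time_s: 22.88
tcp_pos: [0.533, -0.083, 0.0857]
eef_rot: [-179.9, 0.0, 164.6]
wrist_force: [0.5, -0.6, -1.3]
grip_width: 0.0546
finger_force: 25.0
```

Call:
{"fn": "arm_command", "kwargs": {
  "targets": [-0.12,-0.1,-0.035,0.003,0.4,-0.28,-0.22,-0.035,0.006,0.4,-0.44,-0.34,-0.035,0.009,0.4,-0.6,-0.47,-0.035,0.012,0.4,-0.74,-0.58,-0.035,0.015,0.4,-0.829,-0.648,-0.035,0.0168,0.4,-0.829,-0.648,-0.035,0.0168,0.4,-0.829,-0.648,-0.035,0.0168,0.4]
}}

```text
time_s: 23.55
tcp_pos: [0.5937, -0.1647, 0.0892]
eef_rot: [180.0, -0.1, 158.6]
wrist_force: [-1.1, 0.1, -1.0]
grip_width: 0.0544
finger_force: 25.0
```

```bash
python3 - <<'E'
from h import *
for c in ["scene","side","wrist"]:
    f=grab(c);W=world(f);t=f["obs"]["tcp_pos"]
    print(c,t.round(4),"held soap",rect(W,t[:2],.06,t[2]+.009,t[2]+.015),"sp",rect(W,(.594,-.1645),.09,.018,.026))
E
```

```text
scene [ 0.5937 -0.1647  0.0892] held soap (263, array([ 0.5911, -0.1628]), array([0.0805, 0.0846]), 157.1, np.float64(0.101)) sp (387, array([ 0.5941, -0.1621]), array([0.1019, 0.1285]), 159.4, np.float64(0.0211))
side [ 0.5932 -0.1641  0.0893] held soap (484, array([ 0.5909, -0.1693]), array([0.0724, 0.085 ]), 159.4, np.float64(0.1003)) sp (628, array([ 0.5929, -0.1677]), array([0.1005, 0.1246]), 159.3, np.float64(0.0203))
wrist [ 0.5931 -0.1638  0.0895] held soap (10149, array([ 0.5879, -0.1621]), array([0.0736, 0.0785]), 68.7, np.float64(0.1019)) sp (3791, array([ 0.5947, -0.1645]), array([0.0992, 0.1232]), 158.9, np.float64(0.0217))
```

Call:
{"fn": "arm_command", "kwargs": {
  "targets": [-0.02,0,0.12,0,0.4,-0.02,0,0.25,0,0.4,-0.02,0,0.36,0,0.4,-0.02,0,0.45,0,0.4,-0.02,0,0.52,0,0.4,-0.02,0,0.57,0,0.4,-0.02,0,0.6,0,0.4,-0.02,0,0.6,0,0.4,-0.02,0,0.6,0,0.4]
}}

```text
time_s: 24.45
tcp_pos: [0.5964, -0.1656, 0.0301]
eef_rot: [-180.0, 0.0, 158.7]
wrist_force: [0.7, 0.1, -1.2]
grip_width: 0.0544
finger_force: 25.0
```

Call:
{"fn": "arm_command", "kwargs": {
  "targets": [0,0,0.01,0,0.4,0,0,0.02,0,0.4,0,0,0.03,0,0.4,0,0,0.035,0,0.4,0,0,0.035,0,0.4]
}}

```text
time_s: 24.87
tcp_pos: [0.5961, -0.1655, 0.0265]
eef_rot: [-180.0, 0.0, 158.7]
wrist_force: [0.5, 0.2, -1.1]
grip_width: 0.0548
finger_force: 25.0
```

Call:
{"fn": "arm_command", "kwargs": {
  "targets": [0,0,0.005,0,0.4,0,0,0.01,0,0.4,0,0,0.012,0,0.4,0,0,0.012,0,0.4]
}}

```text
time_s: 25.2
tcp_pos: [0.5963, -0.1656, 0.0261]
eef_rot: [-180.0, 0.0, 158.7]
wrist_force: [-1.9, 0.2, 5.0]
grip_width: 0.0546
finger_force: 25.0
```

Call:
{"fn": "arm_command", "kwargs": {
  "targets": [0,0,0,0,0.62,0,0,0,0,0.7,0,0,0,0,0.8,0,0,0,0,0.9,0,0,0,0,0.9,0,0,0,0,0.9]
}}

```text
time_s: 25.7
tcp_pos: [0.5961, -0.1655, 0.0251]
eef_rot: [-180.0, -0.0, 158.7]
wrist_force: [-0.2, -0.0, -0.2]
grip_width: 0.084
finger_force: 0.0
```

Call:
{"fn": "arm_command", "kwargs": {
  "targets": [0,0,-0.1,0,0.95,0,0,-0.3,0,1,0,0,-0.6,0,1,0,0,-1,0,1,0,0,-1,0,1]
}}

```text
time_s: 26.12
tcp_pos: [0.6009, -0.1673, 0.1337]
eef_rot: [-180.0, 0.8, 158.7]
wrist_force: [1.0, -0.4, 1.1]
grip_width: 0.0939
finger_force: 0.0
```

Call:
{"fn": "arm_command", "kwargs": {
  "targets": [0.93,0.7,-0.6,-0.033,1,0.93,0.7,-0.6,-0.033,1,0.93,0.7,-0.6,-0.033,1,0.93,0.7,-0.6,-0.033,1,0.93,0.7,-0.6,-0.033,1,0.93,0.7,-0.6,-0.033,1,0.93,0.7,-0.6,-0.033,1]
}}

```text
time_s: 26.7
tcp_pos: [0.5355, -0.0674, 0.1848]
eef_rot: [-180.0, 0.0, 170.5]
wrist_force: [-0.7, -0.9, -0.7]
grip_width: 0.0939
finger_force: 0.0
```

```bash
python3 - <<'E'
from h import *
for c in ["scene","side","wrist"]:
    f=grab(c);W=world(f);t=f["obs"]["tcp_pos"]
    print(c,t.round(4),"soap",rect(W,(.594,-.1645),.06,.033,.042),"dish",rect(W,(.4707,.005),.075,.017,.026))
save(f,"w7.png");o=bot.get_obs();print(o["time_s"],o["eef_rot"])
plan([(.4707,.005,.1,170.6)],mm=40)
E
```

```text
scene [ 0.5355 -0.0674  0.1848] soap (333, array([ 0.5931, -0.1641]), array([0.0595, 0.0898]), 157.3, np.float64(0.0374)) dish (724, array([0.4708, 0.0066]), array([0.0699, 0.1168]), 168.9, np.float64(0.0208))
side [ 0.5354 -0.0675  0.1844] soap (700, array([ 0.5944, -0.1688]), array([0.0587, 0.0848]), 158.3, np.float64(0.0367)) dish (653, array([0.4707, 0.0026]), array([0.0697, 0.1155]), 170.8, np.float64(0.0197))
wrist [ 0.5353 -0.0675  0.1842] soap (1987, array([ 0.5965, -0.1659]), array([0.0548, 0.0856]), 158.6, np.float64(0.0383)) dish (4661, array([0.4721, 0.005 ]), array([0.0663, 0.1155]), 170.4, np.float64(0.0215))
26.85 [-1.79989259e+02 -8.46873271e-02  1.70469528e+02]
   [0.757 0.607 0.842] -0.0004 rows 4 -> [0.4706 0.005  0.1   ] 170.6
--
```

View pics/w7.png

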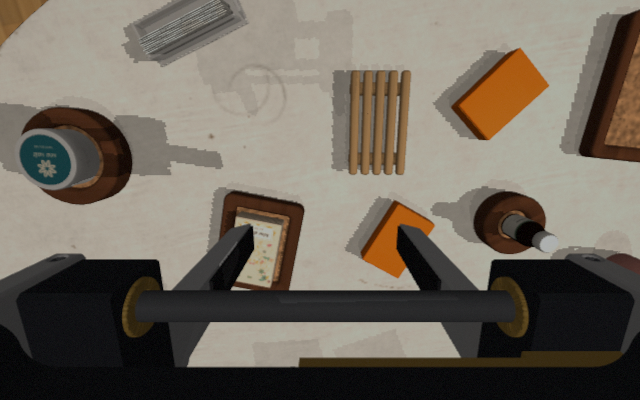

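The picture shows the carton seated in its plinth at (262,245), with its top at 38.3 mm (38 expected). Tin and bottle are in place, and the dish is free at (380,122). Now the dish.

Call:
{"fn": "arm_command", "kwargs": {
  "targets": [0.75,0.607,0.4,0,1,0.75,0.607,0.6,0,1,0.75,0.607,0.853,0,1,0.75,0.607,0.853,0,1,0.75,0.607,0.853,0,1,0.75,0.607,0.853,0,1]
}}

```text
time_s: 27.35
tcp_pos: [0.4729, 0.0048, 0.1004]
eef_rot: [-180.0, 0.1, 170.5]
wrist_force: [0.7, 0.3, 0.6]
grip_width: 0.0938
finger_force: 0.0
```

Call:
{"fn": "arm_command", "kwargs": {
  "targets": [0,0,0.2,0,1,0,0,0.4,0,1,0,0,0.6,0,1,0,0,0.72,0,1,0,0,0.82,0,1,0,0,0.87,0,1,0,0,0.9,0,1,0,0,0.9,0,1,0,0,0.9,0,1]
}}

```text
time_s: 28.1
tcp_pos: [0.4725, 0.0051, 0.0108]
eef_rot: [-180.0, 0.1, 170.5]
wrist_force: [-0.6, -0.3, 0.7]
grip_width: 0.0938
finger_force: 0.0
```

Call:
{"fn": "arm_command", "kwargs": {
  "targets": [0,0,0,0,0.9,0,0,0,0,0.8,0,0,0,0,0.7,0,0,0,0,0.6,0,0,0,0,0.5,0,0,0,0,0.5,0,0,0,0,0.5],
  "grip_force": 10
}}

```text
time_s: 28.68
tcp_pos: [0.4711, 0.0057, 0.0102]
eef_rot: [-180.0, 0.0, 170.5]
wrist_force: [0.8, 0.4, 4.0]
grip_width: 0.066
finger_force: 10.0
```

Call:
{"fn": "arm_command", "kwargs": {
  "targets": [0,0,0,0,0.5,0,0,0,0,0.5,0,0,-0.05,0,0.5,0,0,-0.1,0,0.5,0,0,-0.2,0,0.5,0,0,-0.35,0,0.5,0,0,-0.5,0,0.5,0,0,-0.7,0,0.5,0,0,-0.7,0,0.5],
  "grip_force": 18
}}

```text
time_s: 29.43
tcp_pos: [0.4736, 0.0054, 0.083]
eef_rot: [180.0, 0.4, 170.5]
wrist_force: [1.1, 0.5, -0.7]
grip_width: 0.0661
finger_force: 18.0
```

```bash
python3 - <<'E'
from h import *
for c in ["scene","side","wrist"]:
    f=grab(c);W=world(f);t=f["obs"]["tcp_pos"]
    print(c,t.round(4),"held dish",rect(W,t[:2],.075,t[2]+.007,t[2]+.016),"dp",rect(W,(.487,.313),.1,.018,.026))
save(f,"w8.png");o=bot.get_obs();print(o["eef_rot"],o["wrist_force"],o["moment"])
plan([(.487,.313,.08,164.8)],mm=20)
E
```

```text
scene [0.4736 0.0054 0.083 ] held dish (625, array([0.4734, 0.0086]), array([0.0905, 0.1163]), 169.5, np.float64(0.0936)) dp (1308, array([0.4875, 0.3151]), array([0.1065, 0.1581]), 164.6, np.float64(0.0213))
side [0.4726 0.0055 0.0815] held dish (583, array([0.4717, 0.0034]), array([0.0937, 0.1157]), 170.5, np.float64(0.0912)) dp (148, array([0.5277, 0.3014]), array([0.0703, 0.1135]), 78.5, np.float64(0.0202))
wrist [0.4714 0.0057 0.0803] held dish (11771, array([0.4721, 0.0056]), array([0.0894, 0.1155]), 170.6, np.float64(0.0917)) dp (1987, array([0.5061, 0.257 ]), array([0.0319, 0.1062]), 5.0, np.float64(0.0213))
[-1.79995926e+02 -2.57289703e-02  1.70540051e+02] [ 0.47901199 -0.07249128  0.20142416] [ 0.00413801 -0.12322029 -0.00075469]
   [ 0.086  0.764 -0.001] 0.004 rows 4 -> [0.4746 0.0826 0.0796] 169.1
   [ 0.105  0.762 -0.001] 0.004 rows 4 -> [0.4787 0.1594 0.0797] 167.7
   [ 0.124  0.759 -0.001] 0.004 rows 4 -> [0.4828 0.2362 0.0798] 166.2
   [ 0.142  0.756 -0.002] 0.0039 rows 4 -> [0.487 0.313 0.08 ] 164.8
--
```

View pics/w8.png

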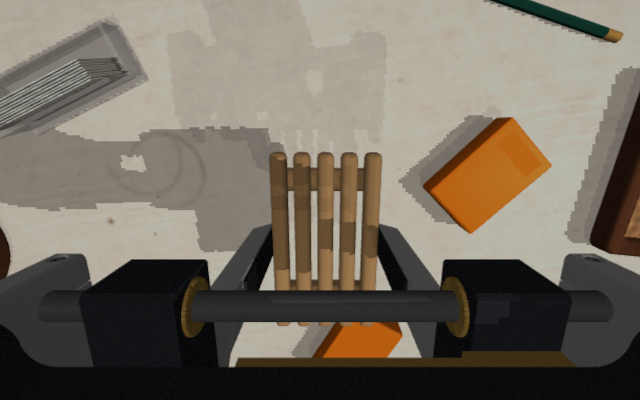

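The picture shows the dish held square and level at (325,220). Carrying it to its plinth.

Call:
{"fn": "arm_command", "kwargs": {
  "targets": [0.01,0.12,0,0.001,0.5,0.03,0.28,0,0.002,0.5,0.05,0.46,0,0.003,0.5,0.07,0.62,0,0.0035,0.5,0.086,0.764,0,0.004,0.5]
}}

```text
time_s: 30.0
tcp_pos: [0.4738, 0.0833, 0.0784]
eef_rot: [-180.0, -0.2, 169.1]
wrist_force: [-0.5, -0.0, -2.1]
grip_width: 0.0658
finger_force: 18.0
```

Call:
{"fn": "arm_command", "kwargs": {
  "targets": [0.026,0.19,0,0.001,0.5,0.052,0.38,0,0.002,0.5,0.08,0.57,0,0.003,0.5,0.105,0.762,0,0.004,0.5]
}}

```text
time_s: 30.33
tcp_pos: [0.4779, 0.16, 0.0783]
eef_rot: [-179.9, -0.2, 167.6]
wrist_force: [-0.3, 0.8, -0.7]
grip_width: 0.0656
finger_force: 18.0
```

Call:
{"fn": "arm_command", "kwargs": {
  "targets": [0.03,0.19,0,0.001,0.5,0.06,0.38,0,0.002,0.5,0.09,0.57,0,0.003,0.5,0.124,0.759,0,0.004,0.5]
}}

```text
time_s: 30.67
tcp_pos: [0.4821, 0.2367, 0.0781]
eef_rot: [-179.9, -0.2, 166.2]
wrist_force: [0.2, 0.1, -0.7]
grip_width: 0.0659
finger_force: 18.0
```

Call:
{"fn": "arm_command", "kwargs": {
  "targets": [0.035,0.19,0,0.001,0.5,0.07,0.38,0,0.002,0.5,0.11,0.57,0,0.003,0.5,0.13,0.69,0,0.0035,0.5,0.142,0.756,0,0.004,0.5,0.142,0.756,0,0.004,0.5,0.142,0.756,0,0.004,0.5]
}}

```text
time_s: 31.25
tcp_pos: [0.487, 0.3123, 0.0792]
eef_rot: [-179.9, -0.1, 164.8]
wrist_force: [0.0, 1.0, -1.6]
grip_width: 0.0655
finger_force: 18.0
```

```bash
python3 - <<'E'
from h import *
for c in ["scene","side","wrist"]:
    f=grab(c);W=world(f);t=f["obs"]["tcp_pos"]
    print(c,t.round(4),f["obs"]["eef_rot"].round(1),"held dish",rect(W,t[:2],.075,t[2]+.007,t[2]+.016),"dp",rect(W,(.487,.313),.1,.018,.026))
E
```

```text
scene [0.487  0.3123 0.0792] [-1.799e+02 -1.000e-01  1.648e+02] held dish (1051, array([0.4867, 0.313 ]), array([0.0916, 0.117 ]), 163.6, np.float64(0.0902)) dp (1025, array([0.4868, 0.3157]), array([0.107 , 0.1572]), 164.8, np.float64(0.0213))
side [0.487  0.312  0.0794] [-179.9   -0.   164.8] held dish (307, array([0.4849, 0.3052]), array([0.0866, 0.1157]), 165.4, np.float64(0.0891)) dp (319, array([0.4852, 0.3115]), array([0.1094, 0.1551]), 165.5, np.float64(0.0202))
wrist [0.4872 0.3119 0.0796] [-179.9   -0.   164.8] held dish (11770, array([0.4877, 0.3115]), array([0.0892, 0.1153]), 164.9, np.float64(0.091)) dp (4618, array([0.4855, 0.3145]), array([0.1063, 0.1498]), 164.8, np.float64(0.0217))
```

Call:
{"fn": "arm_command", "kwargs": {
  "targets": [0,0.01,0.12,0,0.5,0,0.01,0.23,0,0.5,0,0.01,0.33,0,0.5,0,0.01,0.41,0,0.5,0,0.01,0.47,0,0.5,0,0.01,0.51,0,0.5,0,0.01,0.53,0,0.5,0,0.01,0.53,0,0.5,0,0.01,0.53,0,0.5]
}}

```text
time_s: 32.15
tcp_pos: [0.4879, 0.314, 0.0271]
eef_rot: [180.0, 0.0, 164.8]
wrist_force: [-0.8, 0.5, -0.3]
grip_width: 0.0657
finger_force: 18.0
```

Call:
{"fn": "arm_command", "kwargs": {
  "targets": [0,0,0.01,0,0.5,0,0,0.015,0,0.5,0,0,0.02,0,0.5,0,0,0.02,0,0.5,0,0,0.02,0,0.5]
}}

```text
time_s: 32.57
tcp_pos: [0.4879, 0.314, 0.0252]
eef_rot: [180.0, 0.0, 164.8]
wrist_force: [0.1, 0.5, 1.0]
grip_width: 0.0657
finger_force: 18.0
```

Call:
{"fn": "arm_command", "kwargs": {
  "targets": [0,0,0.006,0,0.5,0,0,0.006,0,0.5,0,0,0.006,0,0.5]
}}

```text
time_s: 32.82
tcp_pos: [0.4879, 0.314, 0.0252]
eef_rot: [180.0, 0.0, 164.8]
wrist_force: [-0.8, -1.1, 5.7]
grip_width: 0.0659
finger_force: 18.0
```

Call:
{"fn": "arm_command", "kwargs": {
  "targets": [0,0,0,0,0.72,0,0,0,0,0.78,0,0,0,0,0.86,0,0,0,0,0.95,0,0,0,0,0.95,0,0,0,0,0.95]
}}

```text
time_s: 33.32
tcp_pos: [0.4877, 0.3139, 0.0242]
eef_rot: [-180.0, -0.0, 164.8]
wrist_force: [0.1, 0.1, -0.5]
grip_width: 0.0889
finger_force: 0.0
```

Call:
{"fn": "arm_command", "kwargs": {
  "targets": [0,0,-0.1,0,1,0,0,-0.3,0,1,0,0,-0.6,0,1,0,0,-1,0,1,0,0,-1,0,1]
}}

```text
time_s: 33.73
tcp_pos: [0.4923, 0.3162, 0.1324]
eef_rot: [179.5, 0.6, 164.8]
wrist_force: [0.5, 1.2, 0.7]
grip_width: 0.0939
finger_force: 0.0
```

Call:
{"fn": "arm_command", "kwargs": {
  "targets": [0.3,-0.8,-0.7,0,1,0.3,-0.8,-0.7,0,1,0.3,-0.8,-0.7,0,1,0.3,-0.8,-0.7,0,1,0.3,-0.8,-0.7,0,1,0.3,-0.8,-0.7,0,1]
}}

```text
time_s: 34.23
tcp_pos: [0.4381, 0.245, 0.1941]
eef_rot: [180.0, 0.0, 164.8]
wrist_force: [0.1, -0.4, -0.8]
grip_width: 0.0941
finger_force: 0.0
```

```bash
python3 - <<'E'
from h import *
for c in ["scene","side","wrist"]:
    f=grab(c);W=world(f)
    print(c,"dish",rect(W,(.487,.313),.07,.032,.042),"soap",rect(W,(.594,-.1645),.06,.033,.042),"tin",rect(W,(.4495,-.3505),.04,.05,.07),"cap",rect(W,(.616,.1515),.035,.07,.095),"jar",rect(W,(.71,.29),.06,.05,.09),"pot",rect(W,(.64,-.33),.06,.03,.06))
save(f,"w9.png");print(bot.get_obs()["time_s"])
E
```

```text
scene dish (1158, array([0.4882, 0.3148]), array([0.0671, 0.1167]), 164.6, np.float64(0.036)) soap (238, array([ 0.5915, -0.166 ]), array([0.055 , 0.0863]), 151.1, np.float64(0.0377)) tin (223, array([ 0.448 , -0.3468]), array([0.0633, 0.0666]), 112.3, np.float64(0.0563)) cap (81, array([0.6169, 0.1545]), array([0.021 , 0.0215]), 6.0, np.float64(0.0803)) jar (270, array([0.7143, 0.3066]), array([0.0453, 0.0466]), 44.9, np.float64(0.0701)) pot (127, array([ 0.6392, -0.3539]), array([0.0369, 0.0825]), 130.4, np.float64(0.0426))
side dish (352, array([0.4859, 0.3111]), array([0.0683, 0.1138]), 165.2, np.float64(0.0346)) soap (704, array([ 0.5946, -0.1683]), array([0.0585, 0.0844]), 156.7, np.float64(0.0367)) tin (934, array([ 0.4488, -0.3528]), array([0.0636, 0.065 ]), 93.6, np.float64(0.056)) cap (47, array([0.6156, 0.148 ]), array([0.0185, 0.0198]), 55.3, np.float64(0.0799)) jar (117, array([0.7136, 0.3002]), array([0.0405, 0.0422]), 134.5, np.float64(0.0683)) pot (904, array([ 0.6467, -0.3426]), array([0.0611, 0.0725]), 39.6, np.float64(0.042))
wrist dish (3395, array([0.4877, 0.3137]), array([0.0663, 0.1143]), 164.5, np.float64(0.0364)) soap None tin None cap (322, array([0.6155, 0.1519]), array([0.0184, 0.0206]), 77.2, np.float64(0.0817)) jar None pot None
34.3833
```

View pics/w9.png

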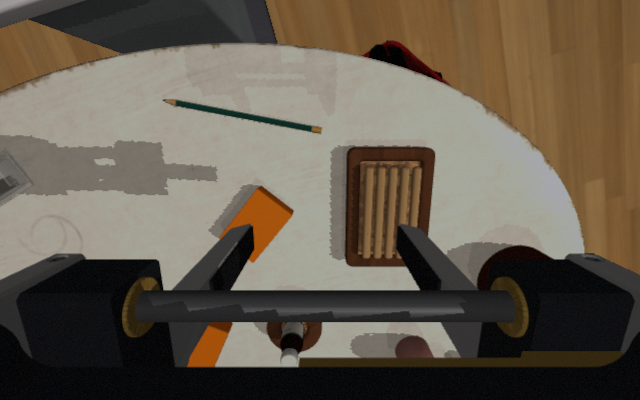

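The picture shows the dish seated in its plinth at (390,208), with its top near 37 mm as expected. All four pieces measure home, so I'm handing the job in.

```bash
python3 -c "
from plant import bot
print(bot.finish_job())"
```

```text
the job is handed in; nothing more can be done
None
```

The bottle, candle tin, soap carton and soap dish were set in their own plinths in that order and released; each measured home within about 3 mm, and the job was handed in at about 34 s, with no verdict returned.

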